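# Check the heating stage, set its clamp nut and hold it

### The arm

A 6-joint arm with a two-finger parallel gripper is mounted at the origin on the work surface. World frame = base frame: x ahead of the robot, y to its left, z up, the work surface at z = 0. Lengths are in m, angles in rad, forces in N, time in s.
With the tool pointing down it reaches from about 0.275 to 0.825 m from the base axis. Payload 4.9 kg.
Tool frame: the origin (TCP) lies midway between the tips of the shut fingers; the grasp point (between the pads) lies 19 mm behind it (bot.grip_depth is the distance from the TCP to the grasp point, in m); z points along the fingers, y is the line along which they close (so a half turn about z gives the same grasp; the last joint's range is limited). The gripper opens to 85 mm and grips with 20 to 120 N. Pads are 22 mm wide; open, the fingers measure 114 mm over their backs; the gripper's body (76 mm by 85 mm) begins 54 mm behind the grasp point. The pads swing forward as they close: fully open they stand 13 mm farther back than shut.
Start: joints at [-1.438, 0.326, -0.193, 1.052, 0, 1.437], TCP at [0.145, -0.531, 0.231] pointing down, gripper open.
Joint ranges: [-2.65, 2.65], [-0.97, 1.79], [-1.3, 1.35], [-1.93, 2.1], [-1.47, 1.37], [-3.14, 3.14]. Speed limits (rad/s): [2.57, 2.57, 3.14, 3.14, 3.14, 3.14].

### API

Orientations are given as a unit quaternion [w, x, y, z].
In Python, from cell import bot gives the robot as it stands. Calls block until the motion is done:
- bot.move_pose(position, orientation): joint-space move of the TCP to a pose.
- bot.move_linear(position, speed=0.15, rotation=None, until_force=None): straight line of the TCP; rotation=None keeps the orientation; speed is the mean speed in m/s. With until_force (N) it stops when the force on the tool has changed by that much, and returns True; else False.
- bot.goto_joints(angles): joint-space move.
- bot.set_gripper(opening, grasp_force=None): opening from 0.0 (shut) to 1.0 (fully open); grasp_force is the grip in N (None keeps the last); returns when the fingers have stopped.
- bot.wait(seconds).
- bot.solve_ik(position, orientation): joint angles nearest the present ones, or None.
- bot.camera(name): name is "scene" or "top" or "wrist"; returns the picture (384x512x3 uint8, red, green, blue); there is no depth.
- bot.calibration(name): a dict with "mtx" (3x3 intrinsics, pixels), "k1" (the pictures are not rectified: a ray, as slopes to the right and down, at radius r is drawn at 1 + k1 r^2 times it, then the intrinsics apply), "extrinsics" (4x4, takes a point from world to camera coordinates); the wrist camera has in their place "hand_eye" (4x4, takes a point from camera to tool coordinates, whose origin is the TCP and whose axes are the flange's). Camera axes: x right, y down, z forward; pixel columns grow to the right and rows downward; lengths in m; the calibration is good to about 2 mm. A picture is of the moment at which its call begins: read the wrist's pose just before it. calibration takes no time and is no camera call.
A pose or a line that the arm cannot do raises bot.PlanningError and nothing moves.
- bot.close_job(): hands the job in; it is judged then, once.
Trained networks look in the newest picture that a camera, given by its name, has taken for a name from the list of things; names that differ only in an ending like _2 or _b are one class to them, and where a whole thing is asked for, a point or a joint stands for the part that bears it (a point fixed in the world has none). Each returns a list of dicts, best first, with "confidence" (0 to 1); they miss things now and then, are a little off and sometimes report something else, mostly with a low value. They report only what shows in the picture. A call takes as long as a camera call.
- bot.search_frame(camera, thing): "bbox" ([left, top, width, height] in pixels, round what is visible of it).
Readings, each from a call of its own:
- bot.read_clock(): time.
- bot.read_joint_positions(): joint angles.
- bot.read_joint_vel(): joint speeds.
- bot.read_joint_efforts(): joint torques, N m.
- bot.read_position(): TCP position.
- bot.read_tool_rot(): TCP orientation.
- bot.read_ft_force(): force on the tool from outside, world axes, zero at the start.
- bot.read_moment(): the same for the moment, N m.
- bot.read_gripper_width(): opening from 0.0 (shut) to 1.0 (fully open).
- bot.read_finger_force(): force on a finger pad.
Only numpy, scipy, OpenCV 4.12 (cv2) and the standard library are available. Lean on these libraries where they do the work, as an engineer would, in place of code of your own. Each camera call takes 0.05 s, during which the arm holds its last target. There are 200 camera calls.

### The job

Pick up the bar-shaped infrared thermometer, point its nose at the side of the copper block on the heating stage from about 5 cm away and keep it steady there for a second or two without touching the stage, then lay it back flat on the rubber mat (set it down, do not drop it). Then thread the knurled nut on top of the block down (clockwise seen from above) until it bottoms out, back it off a quarter turn so that the block can expand, and finish there still gripping the nut: do not let go of it. Leave the other things lying on the bench where they are.

Things in the scene. Friction and masses are not known exactly. Their poses are not given: they have to be found in the camera images.
- thermometer: Loose bar-shaped grey infrared thermometer, 0.1 to 0.2 kg, lying flat on the mat at the start: body 100 long (its x) x 34 wide (its y) x 30 high (z), with a round black nose (24 diameter, 10 long) on its +x end and a dark display and a small button on top. Origin: centre of the body's underside. It looks along +x; grip it across its 34 mm width.
- nose (a point): Tip of the thermometer's nose, 60 mm ahead of its origin (+x) and 15 mm above its underside. Axes as the thermometer's: it looks along +x.
- mat: Black rubber mat, fixed, 240 (its x) x 200 (y) x 3 thick. Origin: centre of its underside. The lens cap lies on it too, near the corner at its -x, +y.
- hot_stage: Heating stage bolted to the bench: steel base 110 x 110, four posts, black plate 100 x 100 with its top 80 above the bench, and on it a copper block 54 x 54 x 30 (80 to 110 above the bench). A micrometer (up to 18 thick) sticks out 43 from the plate's +x edge, 62 above the bench. Origin: centre of the base's underside; z up; it is yawed up to 30 degrees.
- block_center (a point): Centre of the copper block, 95 above the bench. Axes as the stage's. A 10 mm stud rises through it to 150 above the bench, with a washer (28 diameter, top at 112) on the block and the knurled nut over it.
- nut: Round knurled aluminium nut, 36 to 38 diameter, 24 high, with a dark index line along its +x on its top. Origin: centre of its underside, on the stud's axis, 112 above the bench when bottomed out, up to 3.8 higher at the start, already caught on the thread. Gripped from above at any yaw; the stud ends 14 above the bottomed nut's top.
- nut_turn (a joint): Turn of the nut, rad: grows clockwise seen from above (tightening). Starts between 0.45 and 1.4; 3.4 = bottomed out, a hard stop. The nut sinks 8 mm a turn (1.27 mm per rad). Light friction (0.06 N m) keeps it where it is left.
- tape_roll: Bystander: roll of paper tape, 68 diameter, 18 high, lying flat between stage and mat, nearer the robot. Origin: centre of its underside.
- screwdriver: Bystander: screwdriver 160 long with a red handle, lying between stage and mat. Origin: centre of its underside.
- lens_cap: Bystander: flat white lens cap, 32 diameter, 10 high, on the mat. Origin: centre of its underside.
- spare_nut: Bystander: small brass round, 22 diameter, 12 high, just beside the stage. Origin: centre of its underside.
- optic_post: Bystander: standing steel post, 13 diameter, 60 high, near the stage's far side. Origin: centre of its underside.
- small_box: Bystander: flat yellow box 70 x 50 x 20, beyond the screwdriver. Origin: centre of its underside.

How it is judged:
On the way, in this order (a step that is already met when the one before it is completed fails the run):
1. the held thermometer looks at the copper block from close by and keeps still (x of block_center in the frame of nose between 0.05 and 0.125 m and y of block_center in the frame of nose between -0.02 and 0.02 m and z of block_center in the frame of nose between -0.014 and 0.014 m and contact force between the fingers and thermometer above 1 N and linear speed of thermometer below 0.03 m/s and angular speed of thermometer below 0.3 rad/s), for 0.8 s.
2. the thermometer lies flat on the mat again, let go (x of thermometer in the frame of mat between -0.11 and 0.11 m and y of thermometer in the frame of mat between -0.09 and 0.09 m and z of thermometer in the frame of mat below 0.007 m and angle between thermometer's own z axis and vertical below 0.12 rad and linear speed of thermometer below 0.02 m/s and contact force between the fingers and thermometer below 0.05 N), for 0.2 s.
3. the nut is bottomed out (value of joint nut_turn above 3.32 rad), for 0.1 s.
At the end, for the whole second after the job is handed in: The nut stands a quarter turn (90 degrees, within 16) back from its stop, at rest, with the fingers gripping it (over 2 N); the thermometer lies flat on the mat, at rest and let go (all of step 2 and value of joint nut_turn between 1.55 and 2.11 rad and velocity of joint nut_turn between -0.1 and 0.1 rad/s and contact force between the fingers and nut above 2 N); the arm keeps its last pose, push and grip.
It fails at once if one of the other things is moved more than 25 mm (distance of any of tape_roll, screwdriver, lens_cap, spare_nut, optic_post, small_box from where it was at the start of the episode above 0.025 m).
It fails at once if the thermometer pushes against the heating stage (contact force between thermometer and hot_stage above 1 N).
It fails at once if the thermometer is dropped or thrown: in free fall above the mat (z of thermometer in the frame of mat above 0.02 m and contact force between thermometer and anything else below 0.02 N).
It also fails if it takes over 72 s, if anything falls off the work surface, if the arm or the gripper's body presses on something with over 40 N, if the wrist force passes 120 N, or if a joint passes its speed limit or range.

## Working session

There is one attempt and no reset: what is moved stays moved. The work goes in short steps, each a Python script; the robot and the scene stay as the last script left them, time stands still between calls to the robot, and variables do not carry over. Pictures are saved under pics/ and viewed, at most 10 in all, crops included, and the job is handed in when it is done.

```bash
mkdir -p pics; ls; python3 - <<'E'
from cell import bot
import cv2,numpy as np
for n in ["scene","top"]:
    im=bot.camera(n); cv2.imwrite(f"pics/{n}0.png",cv2.cvtColor(im,cv2.COLOR_RGB2BGR))
    c=bot.calibration(n); print(n,c["mtx"],c["k1"],c["extrinsics"])
    for t in ["thermometer","mat","hot_stage","nut","tape_roll","screwdriver","lens_cap","spare_nut","optic_post","small_box"]:
        print(t,[(np.round(d["bbox"],1).tolist(),round(d["confidence"],2)) for d in bot.search_frame(n,t)[:2]])
print(bot.calibration("wrist"),bot.read_clock(),bot.read_tool_rot())
E
```

```text
pics
scene [[456.39318703   0.         251.43581888]
 [  0.         456.39318703 189.86636502]
 [  0.           0.           1.        ]] -0.030365923931508228 [[ 0.7503239   0.66062666 -0.02421702 -0.48610306]
 [ 0.33150466 -0.40770382 -0.8508127  -0.1083008 ]
 [-0.57194292  0.63035705 -0.52491074  1.64211174]
 [ 0.          0.          0.          1.        ]]
thermometer [([274.5, 182.0, 23.9, 23.2], 0.82), ([156.7, 206.3, 15.3, 18.0], 0.45)]
mat [([241.5, 169.0, 91.4, 45.6], 0.85)]
hot_stage [([141.8, 207.9, 54.1, 64.0], 0.93), ([275.7, 235.8, 25.4, 20.8], 0.67)]
nut [([156.3, 212.6, 16.5, 11.4], 0.6), ([282.0, 167.4, 1.9, 8.1], 0.45)]
tape_roll [([186.5, 192.6, 21.9, 15.4], 0.49)]
screwdriver [([220.6, 203.9, 41.8, 22.6], 0.56)]
lens_cap [([281.4, 166.3, 4.7, 7.4], 0.38)]
spare_nut [([157.5, 273.5, 9.0, 4.8], 0.37), ([239.8, 167.9, 95.0, 49.6], 0.17)]
optic_post [([198.1, 259.0, 8.0, 21.6], 0.52)]
small_box [([274.0, 236.1, 27.6, 21.5], 0.82), ([142.3, 208.5, 51.2, 63.9], 0.73)]
top [[490.69659476   0.         255.06014354]
 [  0.         490.69659476 191.57199423]
 [  0.       
[... 739 characters left out ...]
st [([348.2, 159.5, 10.4, 10.4], 0.53)]
small_box [([254.4, 112.3, 22.6, 30.8], 0.71)]
{'mtx': array([[342.15668605,   0.        , 258.16221146],
       [  0.        , 342.15668605, 193.93292979],
       [  0.        ,   0.        ,   1.        ]]), 'k1': -0.0181055332759523, 'hand_eye': array([[ 6.41464293e-04, -9.59323003e-01, -2.82310049e-01,
         7.30546552e-02],
       [ 9.99998455e-01,  1.53371368e-04,  1.75102028e-03,
         8.15895056e-04],
       [-1.63649576e-03, -2.82310736e-01,  9.59321620e-01,
        -1.43175691e-01],
       [ 0.00000000e+00,  0.00000000e+00,  0.00000000e+00,
         1.00000000e+00]])} 1.1 [-1.89855925e-05  9.91116048e-01  1.32999919e-01 -1.58171308e-05]
```

```bash
python3 - <<'E'
import cv2,numpy as np
t=cv2.imread("pics/top0.png")[95:295,110:400]
cv2.imwrite("pics/a.png",cv2.resize(t,None,fx=2.75,fy=2.75,interpolation=cv2.INTER_CUBIC))
s=cv2.imread("pics/scene0.png")[150:300,130:345]
cv2.imwrite("pics/b.png",cv2.resize(s,None,fx=3.7,fy=3.7,interpolation=cv2.INTER_CUBIC))
E
```

```text
(no output)
```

View pics/a.png

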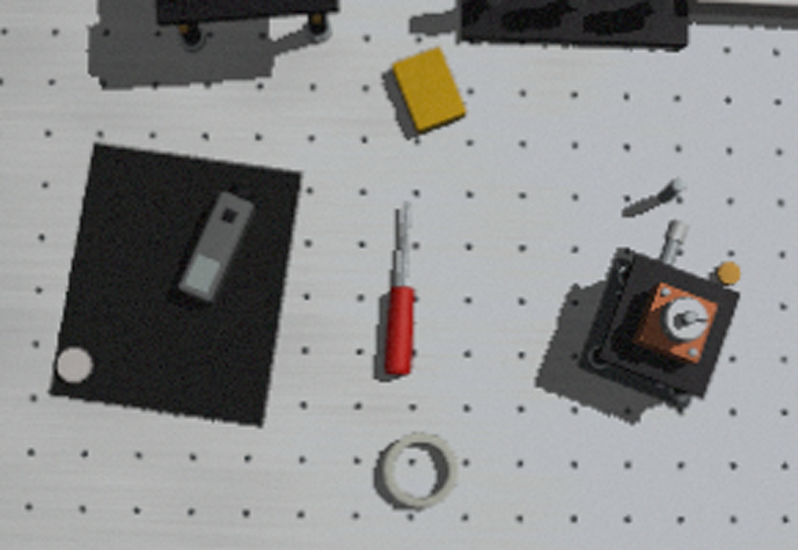

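View pics/b.png

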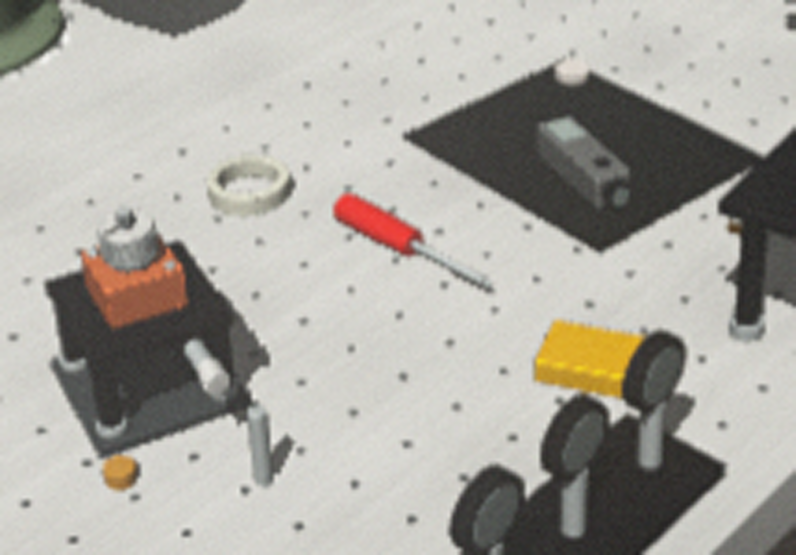

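```bash
cat > h.py <<'E'
import numpy as np, cv2
from scipy.spatial.transform import Rotation as R
from scipy.optimize import least_squares
from cell import bot
def quat(yaw):  # tool down, tool x at yaw
    return [0.,np.cos(yaw/2),np.sin(yaw/2),0.]
def yaw():
    q=bot.read_tool_rot(); return R.from_quat([q[1],q[2],q[3],q[0]]).apply([1,0,0])
def toolT():
    q=bot.read_tool_rot(); T=np.eye(4); T[:3,:3]=R.from_quat([q[1],q[2],q[3],q[0]]).as_matrix(); T[:3,3]=bot.read_position(); return T
def cam(name,T=None):  # (K,k1,world->cam)
    c=bot.calibration(name)
    E=c["extrinsics"] if name!="wrist" else np.linalg.inv(T@c["hand_eye"])
    return np.array(c["mtx"]),c["k1"],np.array(E)
def proj(C,P):
    K,k,E=C; p=E[:3,:3]@np.asarray(P,float)+E[:3,3]; s=p[:2]/p[2]; s=s*(1+k*(s@s)); return K[:2,:2]@s+K[:2,2]
def onz(C,uv,z):
    K,k,E=C; d=(np.asarray(uv,float)-K[:2,2])/K[0,0]; s=d.copy()
    for _ in range(8): s=d/(1+k*(s@s))
    r=E[:3,:3].T@np.array([*s,1]); o=-E[:3,:3].T@E[:3,3]; return o+r*(z-o[2])/r[2]
def tri(obs,x0=(.5,0,.05)):
    f=lambda P:np.concatenate([proj(C,P)-uv for C,uv in obs]); r=least_squares(f,x0); return r.x,np.abs(r.fun).max()
def snap(name,T=None,file=None):
    T=toolT() if name=="wrist" else None
    im=cv2.cvtColor(bot.camera(name),cv2.COLOR_RGB2BGR)
    if file: cv2.imwrite("pics/"+file,im)
    return im,cam(name,T)
E
python3 - <<'E'
from h import *
C=cam("top"); S=cam("scene"); a=lambda u,v:(u/2.75+110,v/2.75+95); b=lambda u,v:(u/3.7+130,v/3.7+150)
for n,p,z in [("thermtail",(195,293),.033),("thermnose",(237,197),.033),("nut",(687,318),.138),("p1",(625,250),.08),("p2",(740,292),.08),("p3",(705,397),.08),("p4",(597,355),.08),("mat1",(95,145),.003),("mat2",(301,173),.003),("mat3",(262,426),.003),("mat4",(50,394),.003),("spare",(728,272),.012),("post",(677,185),.06),("driver_tip",(403,205),.005),("driver_end",(398,372),.02)]:
    print(n,onz(C,a(*p),z).round(3))
print("nut tri",tri([(C,a(687,318)),(S,b(127,223))]))
j0=bot.read_joint_positions()
for y in np.radians([-25,155]): print(np.degrees(y),bot.solve_ik([.55,.1,.2],quat(y)))
for y in np.radians([-110,70]): print(np.degrees(y),bot.solve_ik([.55,-.15,.09],quat(y)))
for y in np.radians(range(-180,180,45)): print(np.degrees(y),bot.solve_ik([.5,-.27,.12],quat(y)))
E
```

```text
thermtail [0.586 0.199 0.033]
thermnose [0.675 0.164 0.033]
nut [ 0.562 -0.223  0.138]
p1 [ 0.627 -0.182  0.08 ]
p2 [ 0.592 -0.285  0.08 ]
p3 [ 0.499 -0.253  0.08 ]
p4 [ 0.534 -0.157  0.08 ]
mat1 [0.727 0.303 0.003]
mat2 [0.705 0.108 0.003]
mat3 [0.469 0.137 0.003]
mat4 [0.493 0.333 0.003]
spare [ 0.619 -0.294  0.012]
post [ 0.691 -0.234  0.06 ]
driver_tip [0.676 0.012 0.005]
driver_end [0.52  0.014 0.02 ]
nut tri (array([ 0.56246128, -0.22107281,  0.13951576]), np.float64(0.7398761728176169))
-25.0 [ 0.04781045  0.36510644 -0.21893288  0.98675701  0.         -2.65744989]
155.0 [ 0.04781045  0.36510644 -0.21893288  0.98675701  0.          0.48414276]
-110.0 [-0.39571635  0.49270535 -0.32906741  0.74902356  0.         -1.61744682]
70.0 [-0.39571635  0.49270535 -0.32906741  0.74902356  0.          1.52414583]
-180.0 [-0.62502024  0.45564454 -0.30154515  0.81360664  0.         -0.62502024]
-135.0 [-0.62502024  0.45564454 -0.30154515  0.81360664  0.         -1.41041841]
-90.0 [-0.62502024  0.45564454 -0.30154515  0.81360664  0.         -2.19581657]
-45.0 [-0.62502024  0.45564454 -0.30154515  0.81360664  0.         -2.98121473]
0.0 [-0.62502024  0.45564454 -0.30154515  0.81360664  0.          2.51657241]
45.0 [-0.62502024  0.45564454 -0.30154515  0.81360664  0.          1.73117425]
90.0 [-0.62502024  0.45564454 -0.30154515  0.81360664  0.          0.94577608]
135.0 [-0.62502024  0.45564454 -0.30154515  0.81360664  0.          0.16037792]
```

```bash
python3 - <<'E'
from h import *
import pickle
q=quat(np.radians(158)); out=[];cs=[]
for i,p in enumerate([(.63,.14,.16),(.62,.22,.16)]):
    bot.move_pose(p,q); bot.wait(.3)
    im,C=snap("wrist",file=f"w{i}.png"); cs.append(C)
    d=bot.search_frame("wrist","thermometer"); print(d[:1])
    u,v=proj(C,(.63,.182,.033)).astype(int); u0,v0=max(0,min(u-100,312)),max(0,min(v-100,184)); print(u0,v0)
    out.append(cv2.resize(im[v0:v0+200,u0:u0+200],(400,400),interpolation=cv2.INTER_CUBIC))
cv2.imwrite("pics/c.png",np.hstack(out)); pickle.dump(cs,open("cs.pkl","wb")); print(bot.read_clock())
E
```

```text
[{'bbox': [286.2, 103.4, 47.5, 128.8], 'confidence': 0.96}]
207 63
[{'bbox': [206.5, 151.9, 38.5, 123.4], 'confidence': 0.66}]
121 109
5.2333
```

View pics/c.png

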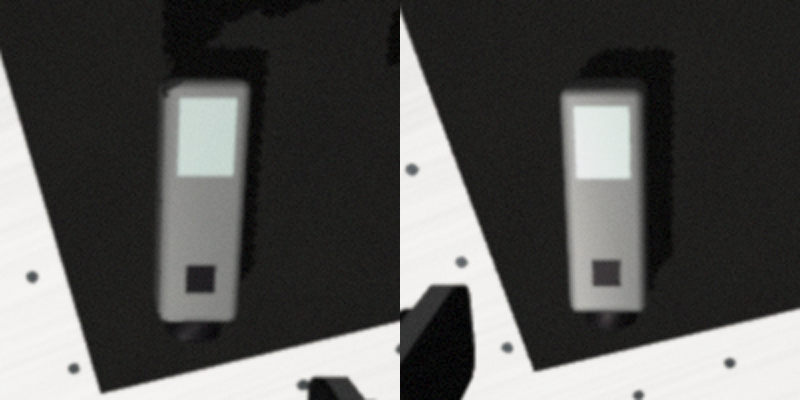

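```bash
python3 - <<'E'
from h import *
import pickle
A,B=pickle.load(open("cs.pkl","rb"))
a=lambda p:(p[0]/2+207,p[1]/2+63); b=lambda p:(p[0]/2+121,p[1]/2+109)
P={}
for n,p,q in [("TL",(179,97),(173,106)),("TR",(238,97),(229,106)),("BR",(234,176),(231,179)),("BL",(177,176),(176,178)),("btn",(200,279),(207,273)),("rearL",(164,82),(161,92)),("rearR",(249,82),(243,92)),("fL",(160,320),(172,310)),("fR",(236,320),(243,310)),("mat",(102,392),(134,370))]:
    P[n],e=tri([(A,a(p)),(B,b(q))],(.63,.18,.03)); print(n,P[n].round(4),round(e,2))
d=P["btn"]-(P["TL"]+P["TR"])/2; print("yaw",np.degrees(np.arctan2(d[1],d[0])))
r=(P["rearL"]+P["rearR"])/2; f=(P["fL"]+P["fR"])/2; d=f-r
print("ctr",(r+f)/2,"len",np.linalg.norm(d),"yaw",np.degrees(np.arctan2(d[1],d[0])), "w",np.linalg.norm(P["rearL"]-P["rearR"]),np.linalg.norm(P["fL"]-P["fR"]))
E
```

```text
TL [0.5886 0.1879 0.0349] 0.27
TR [0.5969 0.2087 0.0357] 0.23
BR [0.6251 0.1975 0.0353] 0.27
BL [0.6166 0.1767 0.0348] 0.02
btn [0.6612 0.1707 0.0325] 0.16
rearL [0.5818 0.1849 0.0307] 0.61
rearR [0.5941 0.2154 0.0304] 0.7
fL [0.6725 0.1488 0.031 ] 0.02
fR [0.6831 0.1786 0.0339] 0.21
mat [0.7068 0.1082 0.0052] 0.05
yaw -21.961762727940034
ctr [0.63286102 0.18192388 0.03150479] len 0.09692999685147967 yaw -22.086455144312797 w 0.032919767344105115 0.03180094382217406
```

```bash
python3 - <<'E'
from h import *
q=quat(np.radians(158))
bot.move_pose((.633,.182,.08),q)
print(bot.move_linear((.633,.182,.005),.12,until_force=15))
bot.set_gripper(0.,40); print(bot.read_gripper_width()*85,bot.read_finger_force(),bot.read_position())
bot.move_linear((.633,.182,.13),.12)
print(bot.read_gripper_width()*85,bot.read_finger_force(),bot.read_ft_force(),bot.read_clock())
snap("wrist",file="w2.png")
S=snap("scene",file="s2.png")[0]
cv2.imwrite("pics/d.png",np.hstack([cv2.imread("pics/w2.png"),cv2.resize(S[110:260,220:350],(444,512))[:384]])[:, :800])
E
```

```text
False
33.73706852765502 41.728017926216125 [0.63352604 0.18200125 0.0056328 ]
32.983734551134724 41.09664559364319 [-0.51432953 -0.95932477 -1.51534663] 8.175
```

View pics/d.png

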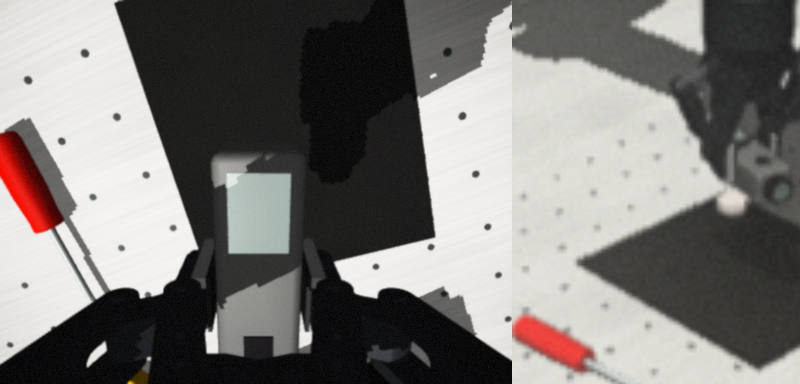

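```bash
python3 - <<'E'
from h import *
sy=np.radians(-18); y=np.array([-np.sin(sy),np.cos(sy)]); c=np.array([.5625,-.221])
q=quat(np.radians(72)); p=lambda d,z:[*(c+y*(.060+d)),z]
bot.move_linear((.633,.182,.16),.15)
bot.move_pose(p(.14,.15),q)
bot.move_linear(p(.14,.083),.12)
bot.move_linear(p(.079,.083),.06)
bot.wait(.4)
snap("wrist",file="w3.png"); T,_=snap("top",file="t3.png"); S,_=snap("scene",file="s3.png")
bot.wait(1.2)
print(bot.read_position(),bot.read_finger_force(),bot.read_ft_force(),bot.read_clock())
cv2.imwrite("pics/e.png",np.hstack([cv2.resize(S[170:290,130:250],(400,400)),cv2.resize(T[140:260,270:390],(400,400))]))
E
```

```text
[ 0.60543972 -0.08881111  0.08298509] 41.08461856842041 [-0.00405849  0.50035955 -1.56728824] 13.325
```

View pics/e.png

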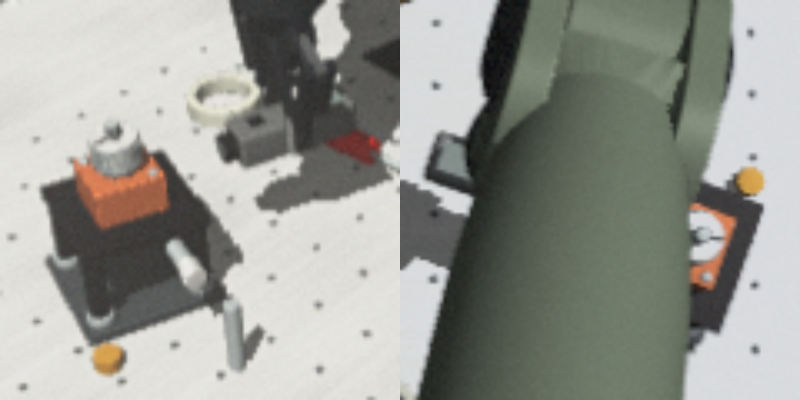

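```bash
python3 - <<'E'
from h import *
sy=np.radians(-18); y=np.array([-np.sin(sy),np.cos(sy)]); c=np.array([.5625,-.221])
S=cam("scene"); print("nose proj",proj(S,[*(c+y*.079),.095]),"block top corner", proj(S,[*(c+.027*y+.027*np.array([y[1],-y[0]])),.11]))
p=lambda d,z:[*(c+y*(.060+d)),z]
q=quat(np.radians(158))
bot.move_linear(p(.14,.085),.1); bot.move_linear(p(.14,.15),.15)
bot.move_pose((.625,.185,.12),q)
bot.move_linear((.625,.185,.02),.12)
print(bot.move_linear((.625,.185,.004),.02,until_force=4),bot.read_position(),bot.read_ft_force())
bot.set_gripper(1.); bot.wait(.2)
bot.move_linear((.625,.185,.10),.12)
bot.wait(.2); im,C=snap("wrist",file="w4.png"); print(bot.read_clock(),bot.search_frame("wrist","thermometer")[:1])
print(bot.read_gripper_width(),bot.read_finger_force())
E
```

```text
nose proj [194.88259273 215.2878307 ] block top corner [179.55950612 222.13571925]
True [0.62476312 0.18500282 0.00559877] [-0.61452856  0.80283905  4.17098421]
19.3583 [{'bbox': [234.1, 125.9, 50.5, 162.2], 'confidence': 0.9}]
0.9957588328937655 0.0
```

View pics/w4.png

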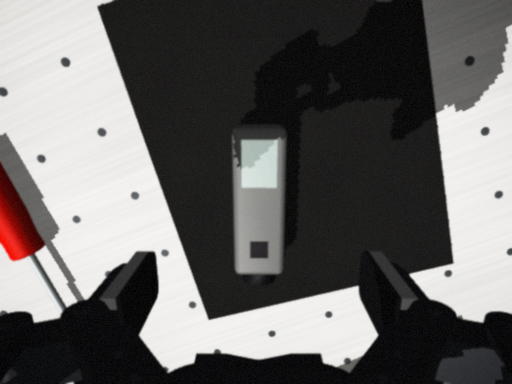

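```bash
python3 - <<'E'
from h import *
import pickle
q=quat(-1.11); out=[];cs=[]
bot.move_linear((.625,.185,.25),.2)
for i,p in enumerate([(.535,-.24,.26),(.595,-.22,.26)]):
    bot.move_pose(p,q); bot.wait(.3)
    im,C=snap("wrist",file=f"n{i}.png")
    d=bot.search_frame("wrist","nut"); print(d[:1])
    u,v=proj(C,(.5625,-.221,.138)).astype(int); u0,v0=max(0,min(u-75,362)),max(0,min(v-75,234)); print(u0,v0,u,v); cs.append((C,u0,v0))
    out.append(cv2.resize(im[v0:v0+150,u0:u0+150],(400,400),interpolation=cv2.INTER_CUBIC))
cv2.imwrite("pics/f.png",np.hstack(out)); pickle.dump(cs,open("ns.pkl","wb")); print(bot.read_clock(),bot.read_joint_positions())
E
```

```text
[{'bbox': [196.6, 160.4, 45.4, 54.7], 'confidence': 0.74}]
143 118 218 193
[{'bbox': [270.4, 171.4, 50.0, 51.6], 'confidence': 0.71}]
219 129 294 204
24.1167 [-4.71296767e-01  4.70993732e-01  1.00937100e-01  1.20050512e+00
 -3.48218066e-05 -2.50209251e+00]
```

View pics/f.png

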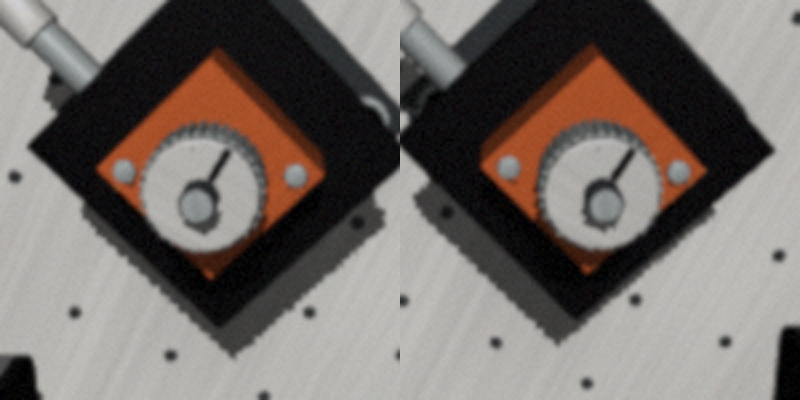

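```bash
python3 - <<'E'
from h import *
import pickle
(A,ua,va),(B,ub,vb)=pickle.load(open("ns.pkl","rb"))
k=150/400; a=lambda p:(p[0]*k+ua,p[1]*k+va); b=lambda p:(p[0]*k+ub,p[1]*k+vb)
for n,p,q in [("nut top",(201,194),(199,191)),("stud",(197,205),(204,205)),("blkfar",(216,50),(196,45)),("blkL",(97,167),(81,163)),("blkR",(325,175),(306,168)),("idx",(229,151),(232,149))]:
    x,e=tri([(A,a(p)),(B,b(q))],(.56,-.22,.13)); print(n,x.round(4),round(e,2))
c=onz(A,a((201,194)),.138);i=onz(A,a((229,151)),.138); d=i-c; print("index yaw",np.degrees(np.arctan2(d[1],d[0])),c)
c=onz(B,b((199,191)),.138); print(c)
E
```

```text
nut top [ 0.5637 -0.2223  0.1341] 0.23
stud [ 0.5635 -0.2224  0.147 ] 0.12
blkfar [ 0.5795 -0.2583  0.094 ] 0.4
blkL [ 0.598 -0.208  0.11 ] 0.11
blkR [ 0.5291 -0.2393  0.1087] 0.59
idx [ 0.5619 -0.2392  0.1375] 0.26
index yaw -96.95267342662824 [ 0.56372786 -0.2233155   0.138     ]
[ 0.56472093 -0.22340706  0.138     ]
```

```bash
python3 - <<'E'
from h import *
c=(.5638,-.2226); y=-1.11
bot.move_pose((*c,.19),quat(y))
print("touch",bot.move_linear((*c,.115),.1,until_force=10),bot.read_position())
bot.set_gripper(0.,40); print(bot.read_gripper_width()*85,bot.read_finger_force(),bot.read_ft_force(),bot.read_moment(),bot.read_clock())
t0=bot.read_clock()
for _ in range(2):
    y-=.2; p=[*c,.115-.00127*(-1.11-y)]; bot.move_pose(p,quat(y)); print(round(y,2),bot.read_clock(),np.round(bot.read_moment(),3),np.round(bot.read_ft_force(),1))
snap("top",file="t5.png"); im,_=snap("wrist",file="n5.png")
E
```

```text
touch False [ 0.56445831 -0.22288925  0.11577498]
34.61839806060764 39.572712779045105 [-3.37417822 -0.53923772  4.28695845] [-0.1277179   0.74636679 -0.07133998] 25.9417
-1.31 26.25 [-0.224  0.893 -0.068] [-3.9 -1.4  4.7]
-1.51 26.5583 [-0.199  1.017 -0.043] [-5.  -1.1  6.3]
```

View pics/n5.png

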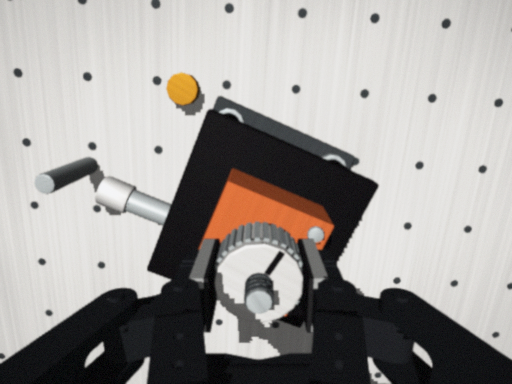

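```bash
python3 - <<'E'
from h import *
c=(.5638,-.2226); y=-1.51; hist=[]
while y>-4.2:
    y-=.2 if y>-2.7 else .08
    bot.move_pose([*c,.115-.00127*min(-1.11-y,2.1)],quat(y)); m=bot.read_moment(); hist.append(m[2])
    print(round(y,2),round(bot.read_clock(),1),np.round(m,2),np.round(bot.read_ft_force(),1))
    if y<-2.7 and abs(m[2]-np.median(hist[:5]))>.35: break
t=yaw(); print("actual yaw",np.arctan2(t[1],t[0]),bot.read_joint_positions()[5],bot.read_gripper_width()*85)
E
```

```text
-1.71 27.0 [-0.19  1.15 -0.02] [-5.8 -0.6  5.6]
-1.91 27.3 [-0.12  1.2  -0.05] [-6.7 -0.8  7.5]
-2.11 27.6 [-0.05  1.41 -0.1 ] [-6.7 -1.1  7.5]
-2.31 27.9 [-0.03  1.45 -0.09] [-7.3 -0.1  8.1]
-2.51 28.2 [ 0.06  1.52 -0.05] [-7.9  0.3  8.5]
-2.71 28.5 [ 0.19  1.56 -0.08] [-8.   0.4  8.7]
-2.79 28.8 [ 0.17  1.62 -0.06] [-8.2  0.5  9.2]
-2.87 29.0 [ 0.29  1.63 -0.17] [-7.5  1.   8.1]
-2.95 29.3 [ 0.3   1.62 -0.09] [-7.2  0.3  9.6]
-3.03 29.5 [ 0.33  1.6  -0.1 ] [-7.   1.5  8.4]
-3.11 29.8 [ 0.4   1.62 -0.07] [-7.7  1.9  8.9]
-3.19 30.0 [ 0.41  1.65 -0.07] [-7.   1.5  9.1]
-3.27 30.3 [0.33 1.02 0.29] [-5.5  1.5  6.6]
-3.35 30.5 [0.29 0.32 0.24] [-3.1  1.5  6.3]
-3.43 30.8 [ 0.05 -0.49  0.4 ] [1.1 0.6 4.2]
actual yaw 2.856560101369552 -0.21248543673836837 34.718142712904076
```

```bash
python3 - <<'E'
from h import *
import pickle
c=(.5638,-.2226); bot.wait(.3)
a,CA=snap("wrist",file="n6.png"); z0=.115-.00127*2.1
ys=np.arange(-3.43,-1.80,.2).tolist()[1:]+[-1.80]
for y in ys: bot.move_pose([*c,z0+.00127*(y+3.3)],quat(y))
bot.wait(.4)
print(bot.read_clock(),bot.read_moment(),bot.read_ft_force(),bot.read_finger_force())
b,CB=snap("wrist",file="n7.png"); pickle.dump((CA,CB),open("fin.pkl","wb"))
f=lambda im:cv2.resize(im[220:320,210:310],(400,400),interpolation=cv2.INTER_CUBIC)
cv2.imwrite("pics/g.png",np.hstack([f(a),f(b)]))
E
```

```text
34.225 [ 1.79363616  0.27112214 -0.01077035] [-0.50795261  8.62288539 13.00161289] 41.23161256313324
```

View pics/g.png

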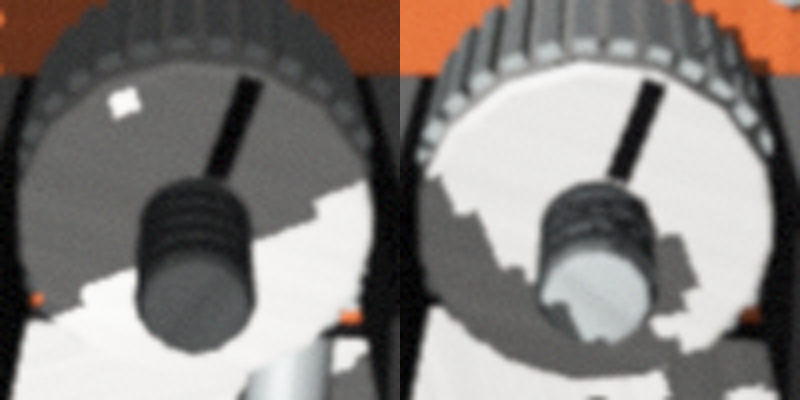

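```bash
python3 - <<'E'
from h import *
import pickle
for C,p,q,z in zip(pickle.load(open("fin.pkl","rb")),[(216,175),(220,180)],[(252,80),(255,82)],(.136,.138)):
    d=onz(C,np.array(q)/4+[210,220],z)-onz(C,np.array(p)/4+[210,220],z); print(np.degrees(np.arctan2(d[1],d[0])))
print(bot.read_finger_force(),bot.read_joint_vel(),bot.read_clock()); print(bot.close_job())
E
```

```text
145.03074292275463
-120.4978736176399
41.23204529285431 [ 0.00220697  0.0010534   0.0014936  -0.0009759  -0.00040169  0.00217441] 34.275
the job is handed in; nothing more can be done
None
```

I handed the job in at 34 s of the 72 s limit; no verdict came back. The thermometer was held steady facing the block at about 5 cm, then set back flat on the mat. The nut was threaded to its stop and backed off about 94° as measured in the images, and it is still gripped at about 41 N.

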